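# Slide the scrap box under the spout and tip the offcuts in

## Task

Clear the three bar offcuts into the blue scrap box: slide the box along its rail until the whole mouth of the fixed spout is over it, and only then tip the tray by way of its red lever, so that its two offcuts drop through the spout into the box. The dark steel offcut lying on the bench must go into the box as well, whenever suits you. Leave the box under the spout and the tray swung back down level, and do not disturb the other things on the bench.

Things in the scene. Friction and masses are not known exactly. Their poses are not given: they have to be found in the camera images.
- box_floor (a point): Centre of the inner floor of the blue open scrap box, 22 mm above the bench. Box: 120 (x) by 150 (y) mm outside, walls 4, rim 93 mm above the bench. It rides captive on a slide rail, moving only along its own y, and starts near the rail's -y end; its way is to +y (330 mm at most, past the spout). About 0.8 kg; 2 to 5 N moves it and it stays where left. Its axes are also the spout's and tray's.
- push_plate (a point): Centre of the outer (-y) face of the yellow upright plate that the box carries on a bracket, for pushing it along. 80 wide (x), 80 tall, 8 mm thick; centre 61 mm and top 101 mm above the bench; it stands about 45 mm clear of the box's -y wall. This point lies 128 mm to -y of the box's middle. Axes as the box's.
- spout (a point): Middle of the lower mouth of the fixed bare-metal spout, 105 mm above the bench, over the rail's centre line. Mouth 104 (x) by 90 (y) mm: in y all of it must be over the box's inside, so the box's middle must stop within 25 mm of it in y; the rail sets x. The spout's -y wall (49 mm from the middle) rises to 220 mm. Its place along the rail varies.
- tray (a joint): Tilt of the tipping tray, rad: 0 level, 1.1 at its stop. Tray 108 (x) by 150 (y) mm, floor 168 mm above the bench, 36 mm walls on three sides, open towards the spout, hinged along x at its open edge, 46 mm to +y of the spout's middle. Its offcuts slide out at 0.5 to 0.8 rad. Let go, it swings back level by weight and a light spring; tipping takes 3 to 9 N at the lever.
- lever_grip (a point): Centre of the red round grip bar (95 long, along x; 20 mm thick) of the tray's lever, 142 mm to -x of the spout's middle. It turns with the tray, 130 mm from the hinge axis: at level it is 68 mm to +y of the axis and 279 mm above the bench; pushed towards -y it tips the tray, rising up to 19 mm midway, and fully tipped is 68 mm to -y of the axis, again at 279 mm.
- offcut0_mid (a point): bar offcut, 75 long (its x) by 24 by 24 mm, about 0.12 kg, bare aluminium, lying in the tray nearer the spout, long side across the tray; the point is at its centre
- offcut1_mid (a point): bar offcut, 75 long (its x) by 24 by 24 mm, about 0.12 kg, bare aluminium, lying in the tray farther from the spout, long side across the tray; the point is at its centre
- offcut2_mid (a point): bar offcut, 75 long (its x) by 24 by 24 mm, about 0.34 kg, dark steel, lying flat on the open bench in front of the rail; lying at any yaw; the point is at its centre
- piston: bystander: aluminium piston 78 mm across, 75 mm tall, standing in front of the rail; origin under its centre
- conrod: bystander: dark steel connecting rod 200 mm long, 22 mm high, lying behind the rail; origin under its middle
- micrometer: bystander: C-shaped micrometer about 190 mm long, 19 mm high, lying beyond the box; origin under the middle of the C's opening
- oil_can: bystander: red oil bottle 60 mm across, 160 mm tall; origin under its centre
- mug: bystander: blue mug 76 mm across, 90 mm tall; origin under its centre
- hammer: bystander: hammer lying at the right side; origin under its middle
- brush: bystander: bench brush lying at the left side; origin under its middle

How it is judged (in metres and radians):
On the way, in this order (a step that is already met when the one before it is completed fails the run):
1. the box is under the spout (middle within 26 mm of the spout's along the rail) with the tray still level and its two offcuts in it (y of spout in the frame of box_floor between -0.026 and 0.026 m and value of joint tray below 0.15 rad and height (world z) of each of offcut0_mid, offcut1_mid above 0.16 m and horizontal distance between each of offcut0_mid, offcut1_mid and spout below 0.2 m), for 0.2 s.
2. the tray is tipped (0.6 rad or more) over the box (y of spout in the frame of box_floor between -0.026 and 0.026 m and value of joint tray above 0.6 rad).
At the end, for the whole second after the job is handed in: all three offcuts lie at rest with their centres inside the box, below its rim; the box's middle is within 26 mm of the spout's along the rail; the tray is back within 0.12 rad of level (y of spout in the frame of box_floor between -0.026 and 0.026 m and value of joint tray below 0.12 rad and x of offcut0_mid in the frame of box_floor between -0.058 and 0.058 m and y of offcut0_mid in the frame of box_floor between -0.073 and 0.073 m and z of offcut0_mid in the frame of box_floor between 0 and 0.07 m and x of offcut1_mid in the frame of box_floor between -0.058 and 0.058 m and y of offcut1_mid in the frame of box_floor between -0.073 and 0.073 m and z of offcut1_mid in the frame of box_floor between 0 and 0.07 m and x of offcut2_mid in the frame of box_floor between -0.058 and 0.058 m and y of offcut2_mid in the frame of box_floor between -0.073 and 0.073 m and z of offcut2_mid in the frame of box_floor between 0 and 0.07 m and linear speed of each of offcut0, offcut1, offcut2 below 0.03 m/s); the robot touches nothing.
It fails at once if a bystander is moved by more than 40 mm or knocked over (distance of any of piston, conrod, micrometer, oil_can, mug, hammer, brush from where it was at the start of the episode above 0.04 m or angle between any of piston, oil_can, mug's own z axis and vertical above 0.6 rad).
It fails at once if the tray is tipped (more than 0.35 rad) while the box is not under the spout (value of joint tray above 0.35 rad and not (y of spout in the frame of box_floor between -0.026 and 0.026 m)).
It also fails if it takes over 72 s, if anything falls off the work surface, if the arm or the gripper's body presses on something with over 40 N, if the wrist force passes 120 N, or if a joint passes its speed limit or range.

## Robot

A 6-joint arm with a two-finger parallel gripper is mounted at the origin on the work surface. World frame = base frame: x ahead of the robot, y to its left, z up, the work surface at z = 0. Lengths are in mm, angles in rad, forces in N, time in s.
With the tool pointing down it reaches from about 400 to 925 mm from the base axis. Payload 12.5 kg.
Tool frame: the origin (TCP) lies midway between the tips of the shut fingers; the grasp point (between the pads) lies 19 mm behind it; z points along the fingers, y is the line along which they close (so a half turn about z gives the same grasp; the last joint's range is limited). The gripper opens to 95 mm and grips with 3 to 60 N. Pads are 20 mm wide; open, the fingers measure 119 mm over their backs; the gripper's body (75 mm by 180 mm) begins 59 mm behind the grasp point.
Start: joints at [-1.432, 0.491, 1.559, -0, 1.092, -0.106], TCP at [151.499, -606.381, 184.861] pointing down, gripper open.
Joint ranges: [-3.1, 3.1], [-0.84, 2.19], [0.05, 2.79], [-1.13, 4.28], [0.06, 2.93], [-2.69, 2.69]. Speed limits (rad/s): [2.22, 2.22, 2.79, 3.14, 3.14, 3.14].

## Interface

Orientations are given as [roll, pitch, yaw] about the fixed x, y, z axes, in that order (R = Rz(yaw) Ry(pitch) Rx(roll)).
In Python, from cell import state, read_camera, camera_info, env gives the robot as it stands.
- The arm moves only by the tool move_arm, never from a script. Its argument "commands" is a list of rows, each a list of 3 entries, a list of its own where there are three numbers: the shift along the world's x, y, z in cm, then the turn, a rotation vector about the world's x, y, z in degrees, then the opening, from 0 (shut) to 1 (fully open). A call has 1 to 10 rows; each row shifts and turns the commanded pose from where the row before left it; what a row does not reach is not made up. A row lasts 1/10 s, in which the tool goes at most 50 mm and 8.59 degrees, less where a joint would pass 70% of its speed; a pose out of reach is approached as far as the arm can. A call with a gripper value outside its range is refused whole. The fingers move at their own pace and stop on an object; the grip force is fixed at half the most. Time passes only in rows, so rows that do not move let the fingers close. It gives the time, the measured TCP pose, the force, the opening and the grip force at its end, in the units of the state.
- state(): the state, without advancing time (a new reading comes with each control period).
- read_camera(name): name is "side" or "top"; returns the picture (384x512x3 uint8, blue, green, red); there is no depth.
- camera_info(name): a dict with "K" (3x3 intrinsics, pixels), "cam_to_world" (4x4, takes a point from camera to world coordinates). Camera axes: x right, y down, z forward; pixel columns grow to the right and rows downward; lengths in mm; the calibration is good to about 2 mm. A picture is of the moment at which its call begins. camera_info takes no time and is no camera call.
- env.job_done(): hands the job in; it is judged then, once.
The state is a dict: "t": time; "joints": joint angles; "qvel": joint speeds; "tau": joint torques, N m; "eef_pos": TCP position; "tcp_rot": TCP orientation; "ft_force": force on the tool from outside, world axes, zero at the start; "moment": the same for the moment, N m; "opening": opening from 0.0 (shut) to 1.0 (fully open); "grip_force": force on a finger pad.
Only numpy, scipy, OpenCV 4.12 (cv2) and the standard library are available. Lean on these libraries where they do the work, as an engineer would, in place of code of your own. Each camera call takes 0.05 s, during which the arm holds its last target. There are 200 camera calls.

## Working session

There is one attempt and no reset: what is moved stays moved. The work goes in short steps, Python scripts to look and compute and a tool call to move; the robot and the scene stay as the last step left them, time stands still between calls to the robot, and variables do not carry over. Pictures are saved under pics/ and viewed, at most 10 in all, crops included, and the job is handed in when it is done.

Besides the shell and the picture viewer there is one more tool, called after "Emit:" as a command line: name --argument value ..., lists and objects as JSON in quotes. move_arm: Moves the arm, as the interface text tells. Its arguments: {"type":"object","properties":{"commands":{"type":"array"}},"required":["commands"]}

```bash
ls; mkdir -p pics
python3 - <<'E'
from cell import *
import cv2
for n in("side","top"):
    im=read_camera(n); cv2.imwrite(f"pics/{n}0.png",im)
    i=camera_info(n); print(n,i["K"],i["cam_to_world"])
s=state(); print(s)
E
```

```text
pics
side [[369.21418783   0.         262.40716478]
 [  0.         369.21418783 188.62614968]
 [  0.           0.           1.        ]] [[ 9.97304029e-01 -2.77135544e-02  6.79458045e-02  4.61102889e+02]
 [-7.03900896e-02 -6.22935647e-01  7.79099746e-01 -1.17170544e+03]
 [ 2.07342404e-02 -7.81782028e-01 -6.23206990e-01  1.14248380e+03]
 [ 0.00000000e+00  0.00000000e+00  0.00000000e+00  1.00000000e+00]]
top [[437.10325941   0.         250.22482801]
 [  0.         437.10325941 190.52789001]
 [  0.           0.           1.        ]] [[-1.57864292e-02 -9.80123906e-01  1.97757217e-01  2.77305208e+02]
 [-9.99713613e-01  1.90297436e-02  1.45107141e-02  8.17883843e+00]
 [-1.79855669e-02 -1.97471509e-01 -9.80143623e-01  1.58701830e+03]
 [ 0.00000000e+00  0.00000000e+00  0.00000000e+00  1.00000000e+00]]
{'t': 0.1, 'joints': array([-1.43159660e+00,  4.91507539e-01,  1.55938430e+00, -1.42835013e-05,
        1.09169132e+00, -1.05604654e-01]), 'qvel': array([-0.00082856,  0.00016353, -0.00147653,  0.0020467 , -0.00036243,
        0.00072823]), 'tau': array([ 2.25734650e-03, -6.13622403e+01, -2.58604020e+01,  6.93977787e-02,
        4.70158760e-02, -5.90954119e-05]), 'eef_pos': array([ 151.46110341, -606.12262464,  184.31651308]), 'tcp_rot': array([-3.14060633e+00, -9.18095454e-05,  2.44810931e-01]), 'ft_force': array([-0.2891814 , -0.60335875,  0.57914856]), 'moment': array([-0.00776832, -0.0321639 ,  0.03243855]), 'grip_force': 0.0, 'opening': 1.0023614640790648}
```

Run:
```python
import cv2
for n in("side","top"):
    im=cv2.imread(f"pics/{n}0.png"); cv2.imwrite(f"pics/{n}0b.png",cv2.resize(im,(800,600),interpolation=cv2.INTER_CUBIC))
```

```text
(no output)
```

View pics/side0b.png

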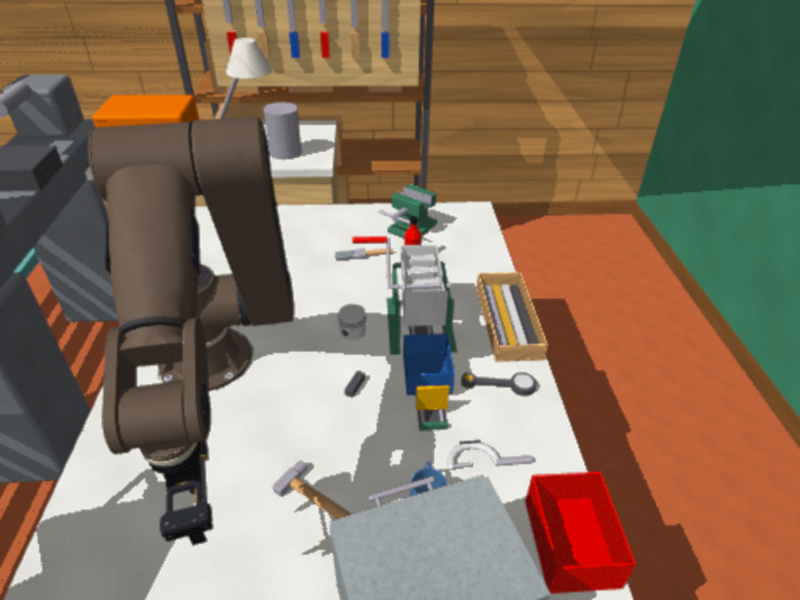

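View pics/top0b.png

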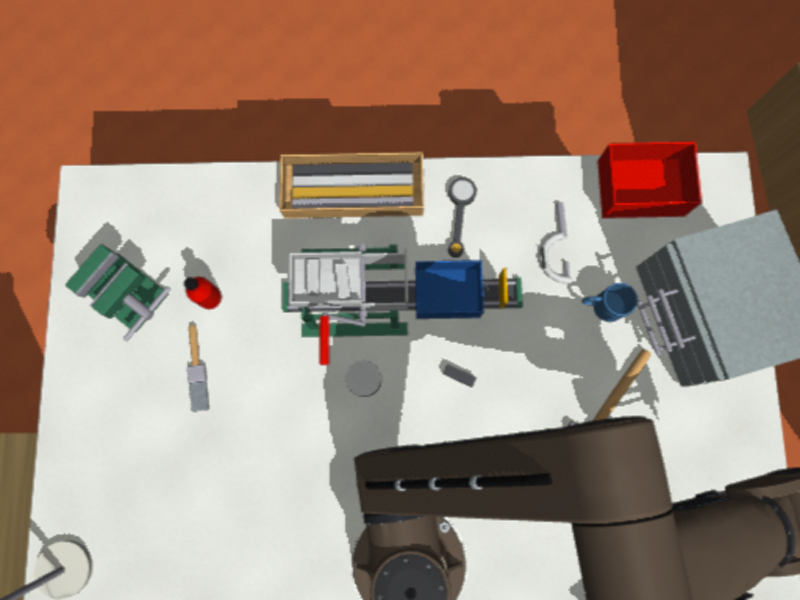

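Top view: box at about (450,288), plate (504,287), tray (327,280), red lever bar (324,340), steel offcut (458,373), piston (363,378), mug (615,300). Enlarging both for measurement.

Run:
```python
import cv2
t=cv2.imread("pics/top0.png")[140:260,170:345]; cv2.imwrite("pics/tc.png",cv2.resize(t,None,fx=4.5,fy=4.5,interpolation=cv2.INTER_CUBIC))
t=cv2.imread("pics/side0.png")[135:285,205:355]; cv2.imwrite("pics/sc.png",cv2.resize(t,None,fx=4,fy=4,interpolation=cv2.INTER_CUBIC))
```

```text
(no output)
```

View pics/tc.png

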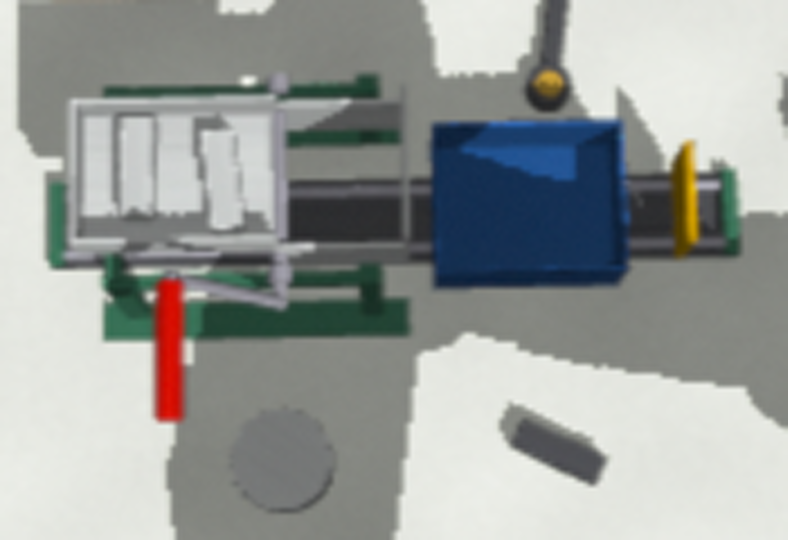

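View pics/sc.png

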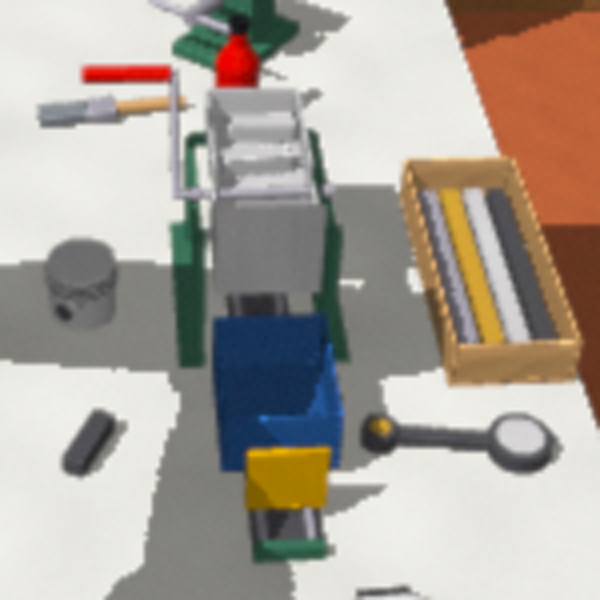

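```bash
cat > m.py <<'E'
import numpy as np
from cell import camera_info
def px(n,u,v,z):
    i=camera_info(n);T=np.array(i["cam_to_world"])
    d=T[:3,:3]@np.linalg.inv(i["K"])@[u,v,1]; c=T[:3,3]
    return np.round((c+d*(z-c[2])/d[2])[:2],1)
def T(u,v,z): return px("top",(u+.5)/4.5-.5+170,(v+.5)/4.5-.5+140,z)
def S(u,v,z): return px("side",(u+.5)/4-.5+205,(v+.5)/4-.5+135,z)
E
python3 - <<'E'
from m import *
print("box",[T(*p,93) for p in[(433,123),(624,122),(628,286),(433,286)]])
print("plate",T(695,142,101),T(692,255,101),"S",S(246,450,101),S(329,450,101),S(329,508,21),S(248,508,21))
print("spoutwall T",T(404,88,220),T(404,262,220),"S",S(214,197,220),S(322,200,220))
print("lever",T(170,280,279),T(169,420,279),S(83,74,279),S(171,74,279))
print("off2",[T(*p,24) for p in[(518,418),(606,458),(595,485),(510,438)]],T(558,450,24),S(92,440,18))
print("piston",T(283,458,75),S(82,265,75),"offc",T(137,165,185),T(222,178,185))
print("mug",px("top",617*.64,301*.64,90),"rod end",T(547,88,20),"hinge",T(282,90,170),T(282,280,170))
E
```

```text
box [array([662.4, -26. ]), array([ 660.2, -175.2]), array([ 530.2, -172.8]), array([533. , -23.1])]
plate [ 641.  -228.5] [ 552.  -221.8] S [ 563.7 -223.9] [ 642.2 -227.9] [ 646.8 -231. ] [ 567.6 -226.8]
spoutwall T [656.1  -2.9] [ 5.289e+02 -3.000e-01] S [546.4  13.3] [656.    3.5]
lever [508.7 158.4] [413.9 158.8] [414.9 156.3] [508.3 152.7]
off2 [array([437.3, -89.6]), array([ 404.4, -158. ]), array([ 383.4, -148.5]), array([421.5, -82.7])] [ 411.4 -120.4] [ 415.4 -126.6]
piston [404.5  94.6] [405.9  83.1] offc [611.4 193.8] [600.4 131.4]
mug [ 562.1 -471.5] rod end [ 709.  -122.2] hinge [670.3  87.7] [526.4  88.9]
```

Measured: box ≈(599,-99), plate ≈(604,-226), spout ≈(600,43), lever grip ≈(461,157), steel offcut ≈(412,-121) with its long axis at 62°. All agree with the given sizes. Steel offcut goes first, while the box is open to the sky.

Emit:
move_arm --commands '[[[2.1,4.0,0],[0,0,4.8],1],[[2.1,4.0,0],[0,0,4.8],1],[[2.1,4.0,0],[0,0,4.8],1],[[2.1,4.0,0],[0,0,4.8],1],[[2.1,4.0,0],[0,0,4.8],1],[[2.1,4.0,0],[0,0,4.8],1],[[2.1,4.0,0],[0,0,4.8],1],[[2.1,4.0,0],[0,0,4.8],1],[[2.1,4.0,0],[0,0,4.8],1],[[2.1,4.0,0],[0,0,4.8],1]]'

```text
t: 1.1
eef_pos: [361.9, -204.7, 184.9]
tcp_rot: [3.141, -0.0, 1.086]
ft_force: [-0.1, -0.5, -0.1]
opening: 1.002
grip_force: 0.0
```

Emit:
move_arm --commands '[[[2.5,4.2,0],[0,0,0],1],[[2.5,4.2,0],[0,0,0],1],[[0,0,-4.0],[0,0,0],1],[[0,0,-4.0],[0,0,0],1],[[0,0,-4.0],[0,0,0],1],[[0,0,0],[0,0,0],1]]'

```text
t: 1.7
eef_pos: [409.4, -121.2, 61.5]
tcp_rot: [-3.134, 0.0, 1.083]
ft_force: [-0.9, 0.4, -0.0]
opening: 1.002
grip_force: 0.0
```

Run:
```python
from cell import *
import cv2
t=read_camera("side")[205:280,190:290]; cv2.imwrite("pics/s1.png",cv2.resize(t,None,fx=7,fy=7,interpolation=cv2.INTER_CUBIC))
print(state()["eef_pos"])
```

```text
[ 410.48357447 -121.87641041   63.77512007]
```

View pics/s1.png

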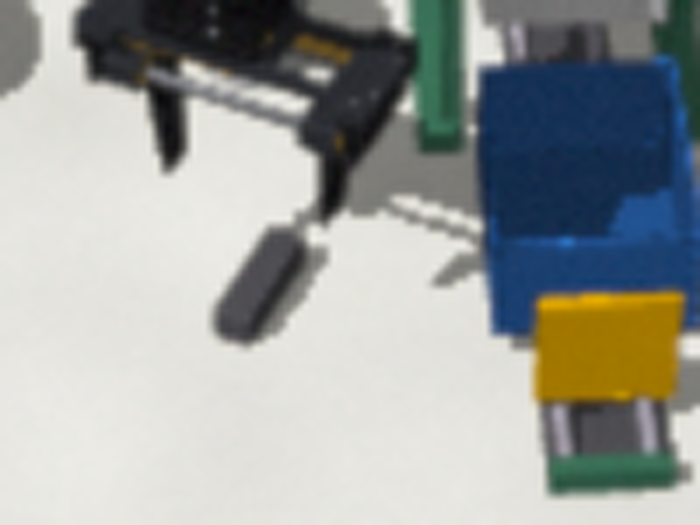

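Fingertips at about (172,170) and (328,218), offcut centre at about (261,280): the offcut looks centred between them; checking by number.

Run:
```python
from m import *
f=lambda u,v,z: px("side",(u+.5)/7-.5+190,(v+.5)/7-.5+205,z)
print(f(261,278,20),f(172,170,64),f(328,216,64), f(300,232,24),f(230,325,20))
```

```text
[ 412.4 -126.4] [361.8 -79.1] [ 452.6 -121.1] [435.5 -94.4] [ 394.8 -161.9]
```

Emit:
move_arm --commands '[[[0.1,-0.2,-3.0],[0,0,0],1],[[0,0,-2.0],[0,0,0],1],[[0,0,-0.9],[0,0,0],1],[[0,0,0],[0,0,0],1],[[0,0,0],[0,0,0],0],[[0,0,0],[0,0,0],0],[[0,0,0],[0,0,0],0],[[0,0,0],[0,0,0],0],[[0,0,0],[0,0,0],0],[[0,0,0],[0,0,0],0]]'

```text
t: 2.75
eef_pos: [412.5, -124.4, 6.0]
tcp_rot: [3.141, -0.0, 1.083]
ft_force: [-0.5, 0.0, -0.8]
opening: 0.554
grip_force: 0.0
```

Emit:
move_arm --commands '[[[0,0,0],[0,0,0],0],[[0,0,0],[0,0,0],0],[[0,0,0],[0,0,0],0],[[0,0,0],[0,0,0],0],[[0,0,0],[0,0,0],0],[[0,0,0],[0,0,0],0]]'

```text
t: 3.35
eef_pos: [412.5, -124.4, 5.8]
tcp_rot: [3.142, 0.0, 1.083]
ft_force: [-0.1, 0.4, -0.3]
opening: 0.047
grip_force: 0.0
```

Emit:
move_arm --commands '[[[0,0,4],[0,0,0],1],[[0,0,5],[0,0,0],1],[[0,0,5],[0,0,0],1],[[0,0,0],[0,0,0],1]]'

```text
t: 3.75
eef_pos: [414.7, -125.3, 151.1]
tcp_rot: [3.132, -0.0, 1.083]
ft_force: [0.7, -0.6, -1.7]
opening: 0.334
grip_force: 0.0
```

Run:
```python
from cell import *
import cv2
t=cv2.imread("pics/side0.png")
a=read_camera("side")[205:280,190:290]; b=read_camera("top")[190:265,250:350]
cv2.imwrite("pics/s2.png",cv2.resize(cv2.hconcat([a,b]),None,fx=4,fy=4,interpolation=cv2.INTER_CUBIC))
print(state()["eef_pos"])
```

```text
[ 412.70660363 -124.47297499  146.69839411]
```

View pics/s2.png

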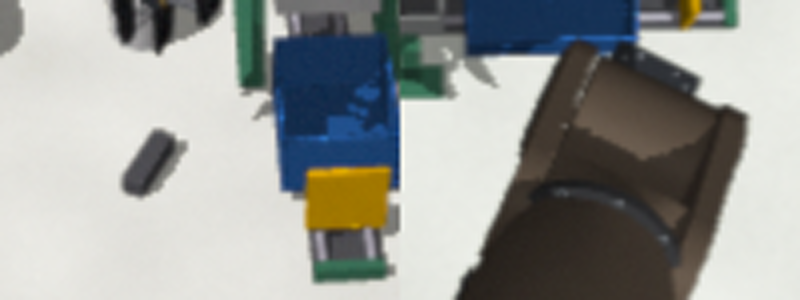

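Run:
```python
from m import *
from cell import state
f=lambda u,v,z: px("side",(u+.5)/4-.5+190,(v+.5)/4-.5+205,z)
for z in(147,157,167): print(z,f(125,45,z),f(160,50,z),f(142,47,z))
def proj(n,p):
    i=camera_info(n);T=np.linalg.inv(np.array(i["cam_to_world"]));q=i["K"]@(T@[*p,1])[:3];return q[:2]/q[2]
p=proj("side",(412.5,-124.4,6)); print(p,(p[0]-190)*4,(p[1]-205)*4)
p=proj("side",(412.7,-124.5,147)); print(p,(p[0]-190)*4,(p[1]-205)*4)
print(state()["joints"],state()["tcp_rot"])
```

```text
147 [393.7 -92. ] [ 428.1 -100.9] [410.4 -95.7]
157 [ 394.3 -102.8] [ 428.4 -111.6] [ 410.9 -106.5]
167 [ 395.  -113.7] [ 428.7 -122.4] [ 411.4 -117.3]
[227.02382343 246.26301568] 148.0952937330835 165.05206271183192
[225.65895081 221.41299683] 142.63580325560838 65.65198733062005
[-4.46383773e-01  2.69831794e-01  2.05916415e+00 -3.78559821e-05
  8.09946634e-01  4.18453308e-02] [ 3.13894375e+00 -8.33986175e-05  1.08259340e+00]
```

The offcut (148,163) has not moved: the fingers closed above it without touching. Fingertips at (125,45) and (160,50) project about 22 mm higher than the reported TCP, so the real tips sit higher than stated. I'll go down lower, watching the force.

Emit:
move_arm --commands '[[[0,0,0],[0,0,0],1],[[0,0,-4],[0,0,0],1],[[0,0,-3],[0,0,0],1],[[0,0,-2],[0,0,0],1],[[0,0,-1],[0,0,0],1],[[0,0,0],[0,0,0],1],[[0,0,0],[0,0,0],1],[[0,0,-2],[0,0,0],1],[[0,0,-1.7],[0,0,0],1],[[0,0,0],[0,0,0],1]]'

```text
t: 4.85
eef_pos: [412.2, -124.2, 8.4]
tcp_rot: [-3.14, 0.0, 1.083]
ft_force: [-0.0, 0.0, 0.7]
opening: 0.997
grip_force: 0.0
```

Emit:
move_arm --commands '[[[0,0,-0.4],[0,0,0],1],[[0,0,-0.4],[0,0,0],1],[[0,0,0],[0,0,0],1]]'

```text
t: 5.15
eef_pos: [412.7, -124.5, 1.1]
tcp_rot: [3.141, -0.0, 1.083]
ft_force: [0.2, -0.4, -0.2]
opening: 1.0
grip_force: 0.0
```

Emit:
move_arm --commands '[[[0,0,-0.5],[0,0,0],1],[[0,0,0],[0,0,0],1]]'

```text
t: 5.35
eef_pos: [412.5, -124.3, -4.3]
tcp_rot: [-3.142, 0.0, 1.083]
ft_force: [-0.1, -0.0, -0.9]
opening: 0.997
grip_force: 0.0
```

Emit:
move_arm --commands '[[[0,0,-0.5],[0,0,0],1],[[0,0,0],[0,0,0],1]]'

```text
t: 5.55
eef_pos: [412.3, -124.3, -9.6]
tcp_rot: [-3.141, 0.0, 1.083]
ft_force: [0.8, -0.7, 0.2]
opening: 1.0
grip_force: 0.0
```

Run:
```python
from cell import *
import cv2
t=read_camera("side")[205:280,190:290]; cv2.imwrite("pics/s3.png",cv2.resize(t,None,fx=7,fy=7,interpolation=cv2.INTER_CUBIC))
print(state()["eef_pos"])
```

```text
[ 412.3631847  -124.3275886    -9.40951485]
```

View pics/s3.png

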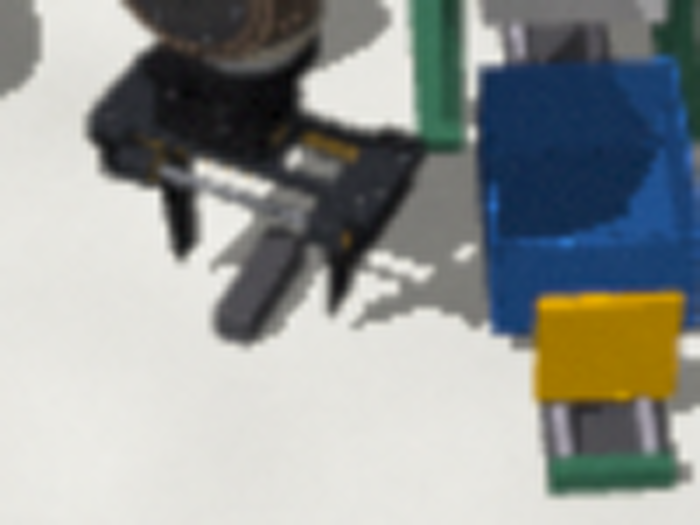

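Reported TCP is below the bench with no contact. The tips, at about (180,258) and (333,312), are still clear of it, so the TCP reading is low by a roughly constant amount.

Run:
```python
from m import *
f=lambda u,v,z: px("side",(u+.5)/7-.5+190,(v+.5)/7-.5+205,z)
for z in(-9,0,5,10,15): print(z,f(181,258,z),f(333,312,z))
```

```text
-9 [362.9 -80.6] [ 453.7 -128.8]
0 [363.7 -89.1] [ 453.8 -136.9]
5 [364.1 -93.9] [ 453.8 -141.4]
10 [364.5 -98.6] [ 453.8 -146. ]
15 [ 364.9 -103.3] [ 453.9 -150.5]
```

Emit:
move_arm --commands '[[[0,0,-0.4],[0,0,0],1],[[0,0,-0.3],[0,0,0],1],[[0,0,0],[0,0,0],0],[[0,0,0],[0,0,0],0],[[0,0,0],[0,0,0],0],[[0,0,0],[0,0,0],0],[[0,0,0],[0,0,0],0],[[0,0,0],[0,0,0],0],[[0,0,0],[0,0,0],0],[[0,0,0],[0,0,0],0]]'

```text
t: 6.6
eef_pos: [412.5, -124.4, -16.1]
tcp_rot: [3.141, 0.0, 1.083]
ft_force: [-0.5, -0.4, -0.1]
opening: 0.382
grip_force: 0.0
```

Emit:
move_arm --commands '[[[0,0,0],[0,0,0],0],[[0,0,0],[0,0,0],0],[[0,0,0],[0,0,0],0],[[0,0,0],[0,0,0],0],[[0,0,0],[0,0,0],0]]'

```text
t: 7.1
eef_pos: [412.2, -124.2, -16.2]
tcp_rot: [-3.141, 0.0, 1.083]
ft_force: [-3.2, 1.8, 1.7]
opening: 0.248
grip_force: 30.0
```

Emit:
move_arm --commands '[[[0,0,4],[0,0,0],0],[[0,0,4.5],[0,0,0],0],[[0,0,4.5],[0,0,0],0],[[3,0.2,0.5],[0,0,0],0],[[4,0.3,0],[0,0,0],0],[[4,0.3,0],[0,0,0],0],[[4,0.3,0],[0,0,0],0],[[3.7,0.2,0],[0,0,0],0],[[0,0,0],[0,0,0],0]]'

```text
t: 8.0
eef_pos: [603.2, -111.2, 118.0]
tcp_rot: [3.139, -0.001, 1.084]
ft_force: [-1.6, 0.2, -3.1]
opening: 0.247
grip_force: 30.0
```

Emit:
move_arm --commands '[[[-0.3,0,-4],[0,0,0],0],[[0,0,-4],[0,0,0],0],[[0,0,0],[0,0,0],0.5],[[0,0,0],[0,0,0],0.5],[[0,0,0],[0,0,0],0.5],[[0,0,0],[0,0,0],0.5],[[0,0,0],[0,0,0],0.5],[[0,0,4],[0,0,0],0.5],[[0,0,4],[0,0,0],0.5],[[0,0,4],[0,0,0],0.3]]'

```text
t: 9.0
eef_pos: [596.4, -111.3, 161.1]
tcp_rot: [3.141, -0.0, 1.083]
ft_force: [-0.6, -0.1, -0.4]
opening: 0.457
grip_force: 0.0
```

Emit:
move_arm --commands '[[[0.2,-4,0],[0,0,6.5],0],[[0.2,-4,0],[0,0,6.5],0],[[0.2,-4,0],[0,0,6.5],0],[[0.2,-4,0],[0,0,6.5],0],[[0,0,-4],[0,0,0],0],[[0,0,-4],[0,0,0],0],[[0,0,-4],[0,0,0],0],[[0,0,0],[0,0,0],0]]'

```text
t: 9.8
eef_pos: [602.2, -270.3, 34.8]
tcp_rot: [-3.135, -0.003, 1.536]
ft_force: [-0.4, 0.6, 0.1]
opening: 0.005
grip_force: 0.0
```

Run:
```python
from cell import *
import cv2
a=read_camera("side")[190:290,205:345]; b=read_camera("top")[140:240,205:345]
cv2.imwrite("pics/s4.png",cv2.resize(cv2.vconcat([a,b]),None,fx=3,fy=3,interpolation=cv2.INTER_CUBIC))
```

```text
(no output)
```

View pics/s4.png

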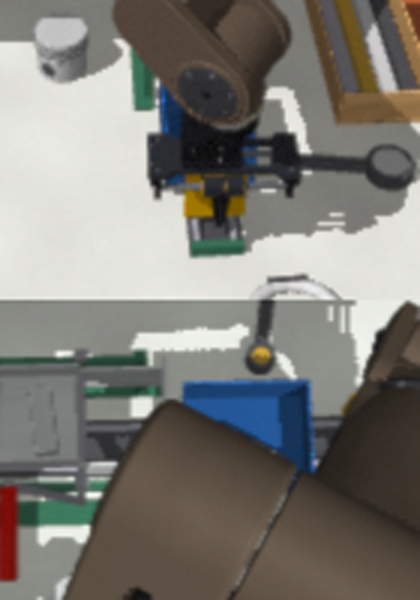

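Shut fingers stand in front of the yellow plate at the right height (side view, about (220,205)). Now pushing.

Emit:
move_arm --commands '[[[0.1,1.5,0],[0,0,0],0],[[0,1.0,0],[0,0,0],0],[[0,0.7,0],[0,0,0],0],[[0,0.7,0],[0,0,0],0],[[0,0.7,0],[0,0,0],0]]'

```text
t: 10.4
eef_pos: [606.0, -225.1, 39.7]
tcp_rot: [3.14, 0.001, 1.537]
ft_force: [1.5, -3.0, 1.7]
opening: 0.003
grip_force: 1.5
```

Emit:
move_arm --commands '[[[0,1.2,0],[0,0,0],0],[[0,1.2,0],[0,0,0],0],[[0,1.2,0],[0,0,0],0],[[0,1.2,0],[0,0,0],0],[[0,1.2,0],[0,0,0],0],[[0,1.2,0],[0,0,0],0],[[0,1.2,0],[0,0,0],0],[[0,1.2,0],[0,0,0],0],[[0,0.8,0],[0,0,0],0],[[0,0.5,0],[0,0,0],0]]'

```text
t: 11.4
eef_pos: [605.3, -115.4, 38.8]
tcp_rot: [-3.141, -0.0, 1.537]
ft_force: [0.5, -3.2, 1.9]
opening: 0.007
grip_force: 1.4
```

Emit:
move_arm --commands '[[[0,0.8,0],[0,0,0],0],[[0,0.8,0],[0,0,0],0],[[0,0.4,0],[0,0,0],0],[[0,0,0],[0,0,0],0],[[0,-1.5,0],[0,0,0],0],[[0,-3,0],[0,0,0],0],[[0,-3,0],[0,0,0],0],[[0,0,4],[0,0,0],0],[[0,0,4.5],[0,0,0],0],[[0,0,4.5],[0,0,0],0]]'

```text
t: 12.4
eef_pos: [604.9, -172.8, 170.0]
tcp_rot: [-3.14, -0.001, 1.535]
ft_force: [0.6, -0.4, -0.2]
opening: 0.002
grip_force: 0.0
```

Emit:
move_arm --commands '[[[-2.0,-1,4],[0,0,0],0],[[-2.5,-1,4],[0,0,0],0],[[-2.5,-1,4],[0,0,0],0],[[-2.5,-1,4],[0,0,0],0],[[-3,-1,3],[0,0,0],0],[[-3,-1,0],[0,0,0],0]]'

```text
t: 13.0
eef_pos: [449.9, -233.1, 362.8]
tcp_rot: [3.136, 0.003, 1.536]
ft_force: [0.4, -0.5, 0.0]
opening: 0.002
grip_force: 0.0
```

Run:
```python
from cell import *
import cv2
a=read_camera("side")[135:255,205:345]; b=read_camera("top")[140:260,170:310]
cv2.imwrite("pics/s5.png",cv2.resize(cv2.hconcat([a,b]),None,fx=2.85,fy=4,interpolation=cv2.INTER_CUBIC))
```

```text
(no output)
```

View pics/s5.png

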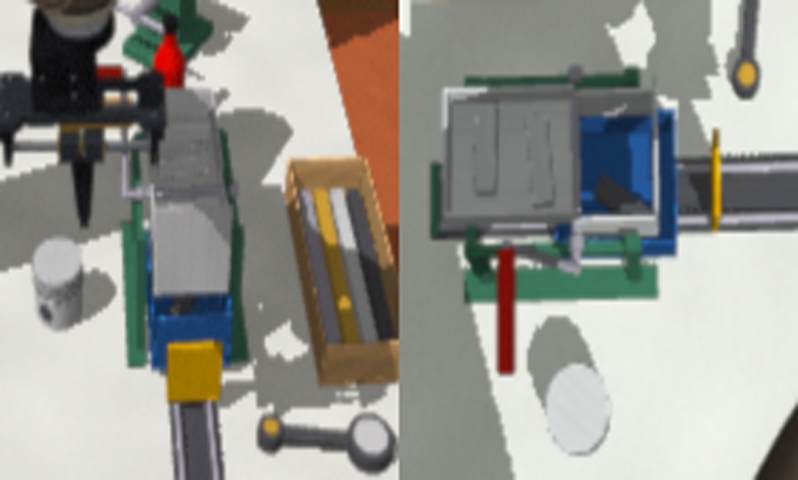

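Steel offcut lies in the box (top view at about (620,192)). Box's -y rim at x≈675, spout wall at x≈656, plate at x≈716. Checking the alignment.

Run:
```python
from m import *
g=lambda u,v,z: px("top",(u-399+.5)/2.85-.5+170,(v+.5)/4-.5+140,z)
print("rim",g(676,180,93),"spoutwall",g(656,160,220),"plate",g(720,180,101),"hinge",g(575,160,168),"lever",g(507,310,279),"piston",g(578,408,75))
```

```text
rim [598.7 -28.2] spoutwall [588.2  -3. ] plate [595.9 -81.6] hinge [601.9  91.2] lever [461.8 157.7] piston [403.7  94.6]
```

Box middle ≈46, spout ≈45: aligned. On to the lever.

Emit:
move_arm --commands '[[[0,4.4,0],[0,0,0],0],[[0,4.4,0],[0,0,0],0],[[0,4.4,0],[0,0,0],0],[[0,4.4,0],[0,0,0],0],[[0,4.4,0],[0,0,0],0],[[0,4.4,0],[0,0,0],0],[[0,4.4,0],[0,0,0],0],[[0,4.4,0],[0,0,0],0],[[0,4.4,0],[0,0,0],0],[[0,4.2,0],[0,0,0],0]]'

```text
t: 14.1
eef_pos: [450.6, 208.4, 358.5]
tcp_rot: [-3.141, -0.0, 1.536]
ft_force: [0.7, 0.2, -0.0]
opening: 0.005
grip_force: 0.0
```

Emit:
move_arm --commands '[[[0,0,-4],[0,0,0],0],[[0,0,-4],[0,0,0],0],[[0,0,-3.7],[0,0,0],0],[[0,-1.5,0],[0,0,0],0],[[0,-1,0],[0,0,0],0],[[0,-1,0],[0,0,0],0],[[0,0,0],[0,0,0],0]]'

```text
t: 14.8
eef_pos: [452.1, 170.9, 244.3]
tcp_rot: [3.137, -0.002, 1.535]
ft_force: [2.1, 4.7, -1.0]
opening: 0.005
grip_force: 2.3
```

Emit:
move_arm --commands '[[[0,-1.2,0],[0,0,0],0],[[0,-1.2,0],[0,0,0],0],[[0,-1.2,0],[0,0,0],0],[[0,-1.2,0],[0,0,0],0],[[0,-1.2,0],[0,0,0],0],[[0,-1.2,0],[0,0,0],0],[[0,-1.2,0],[0,0,0],0],[[0,-1.2,0],[0,0,0],0],[[0,-1.0,0],[0,0,0],0],[[0,0,0],[0,0,0],0]]'

```text
t: 15.8
eef_pos: [450.3, 64.3, 241.8]
tcp_rot: [-3.141, 0.0, 1.535]
ft_force: [-0.9, 1.7, 2.0]
opening: 0.008
grip_force: 0.9
```

Emit:
move_arm --commands '[[[0,-0.8,0],[0,0,0],0],[[0,-0.6,0],[0,0,0],0],[[0,0,0],[0,0,0],0],[[0,0,0],[0,0,0],0],[[0,0,0],[0,0,0],0],[[0,0,0],[0,0,0],0],[[0,0,0],[0,0,0],0],[[0,0,0],[0,0,0],0]]'

```text
t: 16.6
eef_pos: [450.6, 51.7, 241.9]
tcp_rot: [3.141, 0.0, 1.537]
ft_force: [-0.7, 1.9, 1.7]
opening: 0.005
grip_force: 0.8
```

Run:
```python
from cell import *
import cv2
a=read_camera("side")[135:255,205:345]; b=read_camera("top")[140:260,170:310]
cv2.imwrite("pics/s6.png",cv2.resize(cv2.hconcat([a,b]),None,fx=2.85,fy=4,interpolation=cv2.INTER_CUBIC))
```

```text
(no output)
```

View pics/s6.png

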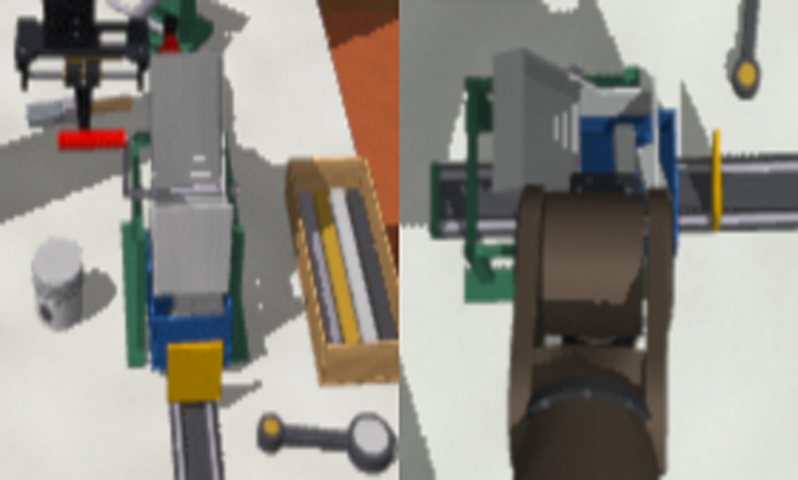

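Tray stands tipped, its floor looks empty in the side view, and a bar shows in the box at about (625,150). Letting the tray back gently.

Emit:
move_arm --commands '[[[0,0,0],[0,0,0],0],[[0,0,0],[0,0,0],0],[[0,1.2,0],[0,0,0],0],[[0,1.4,0],[0,0,0],0],[[0,1.4,0],[0,0,0],0],[[0,1.4,0],[0,0,0],0],[[0,1.4,0],[0,0,0],0],[[0,1.4,0],[0,0,0],0],[[0,1.4,0],[0,0,0],0],[[0,1.4,0],[0,0,0],0]]'

```text
t: 17.7
eef_pos: [450.4, 162.9, 241.8]
tcp_rot: [-3.142, -0.0, 1.536]
ft_force: [-0.2, 2.2, -1.1]
opening: 0.002
grip_force: 1.1
```

Emit:
move_arm --commands '[[[0,1.4,0],[0,0,0],0],[[0,1.4,0],[0,0,0],0],[[0,2.0,0],[0,0,0],0],[[0,0,4],[0,0,0],0],[[0,0,4],[0,0,0],0],[[0,0,4],[0,0,0],0],[[-1,3,2],[0,0,0],0],[[-1,4,0],[0,0,0],0],[[-1,4,0],[0,0,0],0],[[0,4,0],[0,0,0],0]]'

```text
t: 18.7
eef_pos: [419.4, 361.4, 382.7]
tcp_rot: [3.14, -0.0, 1.536]
ft_force: [0.6, -1.1, -0.4]
opening: -0.002
grip_force: 0.0
```

Run:
```python
from cell import *
import cv2
a=read_camera("side")[135:255,205:345]; b=read_camera("top")[140:260,170:310]
cv2.imwrite("pics/s7.png",cv2.resize(cv2.hconcat([a,b]),None,fx=2.85,fy=4,interpolation=cv2.INTER_CUBIC))
```

```text
(no output)
```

View pics/s7.png

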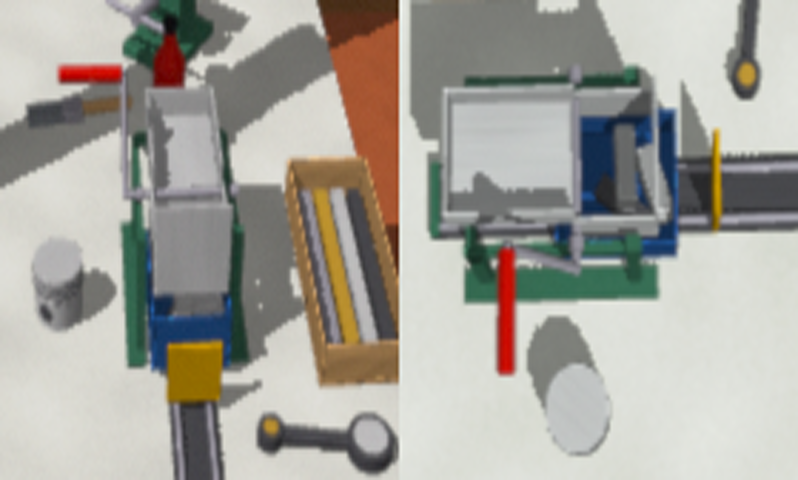

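Top view: the tray is level and empty, and the box is still under the spout. The steel offcut at about (605,195) and the two aluminium bars at about (625,165) and (653,175) lie inside it, and the arm is clear. Handing in.

Run:
```python
from cell import env
print(env.job_done())
```

```text
the job is handed in; nothing more can be done
None
```

The job is handed in (no verdict came back): in the last picture all three offcuts are in the box under the spout, the tray is level and the arm is clear; I viewed 11 pictures, one over the limit of 10.

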